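# Put the pressing weight away in its case

### The job

The print on the light panel is flat now, so put its pressing weight away. Open the lid of the wooden case by its bar handle until it leans back on its stop and stays there by itself, neither flinging it nor letting it fall shut; then set the weight gently into the empty bay, flat on the floor and lengthwise like the one already stored in the other bay. Leave the stored weight and the other things on the table where they are.

Things in the scene. Friction and masses are not known exactly. Their poses are not given: they have to be found in the camera images.
- case: Wooden case fixed to the table, left or right, 165 (x) x 250 (y) x 70 mm high without lid; walls 8 mm. Origin: centre of underside; x points from the front (handle side) to the hinged rear, z up. An 8 mm partition along x, 34 mm above the floor, leaves two bays 149 (x) x 113 (y) mm, centred 60.5 mm either side of the middle; their floors are 8 mm above the origin.
- lid (a joint): Angle of the wooden lid (165 x 250 x 10 mm, 0.35 kg), hinged at the rear rim about the case's y: 0 closed, grows as the front edge rises, 1.75 rad = on its stop, leaning back past upright. Hinge nearly free: let go below about 1.4 rad it falls shut; beyond 1.6 rad it settles back onto the stop and stays.
- lid_handle (a point): Middle of the lid's round brass bar handle: 10 mm thick, 120 mm long between two posts, along the case's y. Closed, its axis is 40 mm above the lid's upper face, 8 mm behind its front edge: 157 mm in front of and 50 mm above the hinge axis. It goes round with the lid; a bar pinched from above can turn between the fingers.
- lid_hinge (a point): Middle of the lid's hinge axis, on the rear rim, 82.5 mm behind the case's centre and 70.5 mm above its underside; the axis is the case's y.
- weight: Pressing weight that is to be put away, loose, on the light panel: dark steel block 115 (x) x 50 (y) x 24 mm high, with a wooden grip on top, 70 (x) x 18 (y) mm, from 24 to 58 mm above the underside. Nominally 0.6 kg. Origin: centre of the underside, x along its length, z up. Pinch the grip across its 18 mm.
- stored: An identical weight already lying in the other bay of the case; stays there. Origin: centre of the underside.
- bay: The empty bay of the case (left or right, varies): origin at the centre of its floor (case floor), x, y, z as the case's. 149 mm along x, 113 mm along y; outer walls rise 62 mm above this floor, the partition 34 mm.
- panel: Light panel, fixed: glowing white slab 250 (x) x 230 (y) x 12 mm high with a wooden border and a print. Origin: centre of its underside; the weight lies on its upper face.
- jar: Bystander: white-capped jar, 68 mm across, 100 mm tall, beyond the case or panel. Origin at the centre of the underside.
- loupe: Bystander: round black loupe, 68 mm across, 26 mm high, beyond the middle. Origin at the centre of the underside.
- brush: Bystander: brush 180 mm long, lying flat beyond the case or panel.
Not all that is in view belongs to the job. What is shaped like the weight but red or yellow is not meant.

How it is judged (in metres and radians):
On the way, in this order (a step that is already met when the one before it is completed fails the run):
1. the lid stands open on its stop (beyond 1.70 rad) (value of joint lid above 1.7 rad), for 0.2 s.
2. the weight is over the empty bay, clear of the panel (horizontal distance between weight and bay below 0.05 m), for 0.1 s.
At the end, for the whole second after the job is handed in: The lid rests open on its stop (over 1.70 rad) and the weight lies still and flat (within 4 mm of the floor and 0.06 rad of level) in the empty bay, within 30 mm (lengthwise) and 40 mm (sideways) of its centre and within 0.35 rad of lengthwise; the stored weight is within 20 mm of where it was (value of joint lid above 1.7 rad and x of weight in the frame of bay between -0.03 and 0.03 m and y of weight in the frame of bay between -0.04 and 0.04 m and z of weight in the frame of bay below 0.004 m and angle between weight's own z axis and vertical below 0.06 rad and angle between the x axis of weight and the x axis of bay, either way round below 0.35 rad and linear speed of weight below 0.02 m/s and distance of stored from where it was at the start of the episode below 0.02 m); the robot touches nothing.
It fails at once if the lid falls shut or is flung open (faster than 3.5 rad/s) (velocity of joint lid below -3.5 rad/s or velocity of joint lid above 3.5 rad/s).
It fails at once if the weight is dropped: it falls freely faster than 0.5 m/s, held by no finger (linear speed of weight above 0.5 m/s and contact force between the fingers and weight below 0.1 N).
It fails at once if the stored weight is moved by more than 30 mm (distance of stored from where it was at the start of the episode above 0.03 m).
It fails at once if the jar, loupe or brush is moved by more than 30 mm (distance of any of jar, loupe, brush from where it was at the start of the episode above 0.03 m).
It also fails if it takes over 64 s, if anything falls off the work surface, if the arm or the gripper's body presses on something with over 40 N, if the wrist force passes 120 N, or if a joint passes its speed limit or range.

### The arm

A 6-joint arm with a two-finger parallel gripper is mounted at the origin on the work surface. World frame = base frame: x ahead of the robot, y to its left, z up, the work surface at z = 0. Lengths are in m, angles in degrees, forces in N, time in s.
With the tool pointing down it reaches from about 0.4 to 0.825 m from the base axis. Payload 7 kg.
Tool frame: the origin (TCP) lies on the centre line of the jaws, within the pads' length; the fingertips stand 22 mm ahead of it and the grasp point (between the pads) lies 3 mm ahead of it; z points along the fingers, y is the line along which they close (so a half turn about z gives the same grasp; the last joint's range is limited). The gripper opens to 88 mm and grips with 3 to 60 N. Pads are 19 mm wide; open, the fingers measure 130 mm over their backs; the gripper's body (78 mm by 193 mm) begins 47 mm behind the grasp point.
Start: joints at [-58.436, 20.546, 0.682, 0, -70.136, -16.507], TCP at [0.175, -0.652, 0.249] pointing down, gripper open.
Joint ranges: [-176.03, 176.03], [-82.01, 121.73], [-58.28, 71.71], [-173.87, 95.51], [-174.79, -0.11], [-173.66, 173.66]. Speed limits (degrees/s): [136.94, 136.94, 172.46, 180, 180, 180].

### API

Orientations are given as [roll, pitch, yaw] about the fixed x, y, z axes, in that order (R = Rz(yaw) Ry(pitch) Rx(roll)).
In Python, from plant import get_state, cams, r gives the robot as it stands.
- The arm moves only by the tool apply_moves, never from a script. Its argument "targets" is a list of rows, each an object with "dp": the shift along the world's x, y, z in m, a list of three; "yaw": the turn about the world's z in degrees. In form: [{"dp": [x, y, z], "yaw": yaw}, ...]. A call has 1 to 20 rows; each row is the pose to reach, as a shift and turn from the pose commanded when the call began; what a row does not reach only later rows make up. A row lasts 1/12 s, in which the tool goes at most 41.7 mm and 7.16 degrees, less where a joint would pass 70% of its speed; a pose out of reach is approached as far as the arm can. A call with a gripper value outside its range is refused whole. "grip" is the gripper command: -1 is fully open, 1 is shut, values between are in proportion, set as the call begins (left out, the last holds). The fingers move at their own pace and stop on an object; "squeeze" is the grip in N (left out, the last holds). Time passes only in rows, so rows that repeat a pose let the fingers close. It gives the time, the measured TCP pose, the force, the opening and the grip force at its end, in the units of the state.
- get_state(): the state, without advancing time (a new reading comes with each control period).
- cams.capture(name): name is "side" or "top"; returns a dict with "image" (420x560x3 uint8, red, green, blue), "range_z" (420x560 float32, m along the optical axis (not along the pixel's ray), 0 where there is no reading), "fx", "fy", "cx", "cy" (pixels), "k1" (the pictures are not rectified: a ray, as slopes to the right and down, at radius r is drawn at 1 + k1 r^2 times it, then the intrinsics apply), "R" (3x3) and "t" (3): a world point X has camera coordinates R X + t. Camera axes: x right, y down, z forward; pixel columns grow to the right and rows downward; lengths in m; the calibration is good to about 2 mm. A picture is of the moment at which its call begins.
- r.close_job(): hands the job in; it is judged then, once.
The state is a dict: "time_s": time; "joints": joint angles; "qd": joint speeds; "joint_torque": joint torques, N m; "tcp_pos": TCP position; "eef_rot": TCP orientation; "contact_force": force on the tool from outside, world axes, zero at the start; "moment": the same for the moment, N m; "gripper_width": finger opening in m; "gripper_force": force on a finger pad.
Only numpy, scipy, OpenCV 4.12 (cv2) and the standard library are available. Lean on these libraries where they do the work, as an engineer would, in place of code of your own. Each camera call takes 0.05 s, during which the arm holds its last target. There are 200 camera calls.

## Working session

There is one attempt and no reset: what is moved stays moved. The work goes in short steps, Python scripts to look and compute and a tool call to move; the robot and the scene stay as the last step left them, time stands still between calls to the robot, and variables do not carry over. Pictures are saved under pics/ and viewed, at most 10 in all, crops included, and the job is handed in when it is done.

Besides the shell and the picture viewer there is one more tool, called after "Emit:" in YAML: its name, and indented under it one key for each argument. apply_moves: Moves the arm, as the interface text tells. Its arguments: {"type":"object","properties":{"targets":{"type":"array","items":{"type":"object","properties":{"dp":{"type":"array","items":{"type":"number"}},"yaw":{"type":"number"}}}},"grip":{"type":"number"},"squeeze":{"type":"number"}},"required":["targets"]}

```bash
mkdir -p pics; ls
cat > h.py <<'E'
import numpy as np,cv2
from plant import get_state,cams,r
def cap(n):
    d=cams.capture(n); np.savez(f'{n}.npz',**d); return d
def load(n): return dict(np.load(f'{n}.npz'))
def cloud(d):
    h,w=d['range_z'].shape; u,v=np.meshgrid(np.arange(w),np.arange(h))
    xd=(u-d['cx'])/d['fx'];yd=(v-d['cy'])/d['fy'];x,y=xd.copy(),yd.copy()
    for _ in range(8):
        s=1+d['k1']*(x*x+y*y);x=xd/s;y=yd/s
    z=d['range_z']; P=np.stack([x*z,y*z,z],-1)
    W=(P-d['t'])@d['R']; W[z==0]=np.nan; return W
E
python3 - <<'E'
from h import *
s=get_state();print(s)
for n in('top','side'):
    d=cap(n);cv2.imwrite(f'pics/{n}0.png',d['image'][...,::-1]);print(n,-d['R'].T@d['t'],d['R'][2])
E
```

```text
pics
{'time_s': 0.0, 'joints': array([-5.84355569e+01,  2.05906997e+01,  6.33055476e-01, -2.14904257e-02,
       -7.01374228e+01, -1.65045246e+01]), 'qd': array([ 0.01942298,  0.13059221,  0.08440416, -0.0403669 , -0.00139875,
        0.03102492]), 'joint_torque': array([ 1.60618525e-03, -5.82715952e+01,  2.93046838e+01,  6.99696645e+00,
        6.85940424e-03, -1.86377606e-04]), 'tcp_pos': array([ 0.17521363, -0.65137223,  0.24762121]), 'eef_rot': array([ 1.79903110e+02, -7.64050644e-03, -1.64947394e+02]), 'contact_force': array([ 0.47911983, -0.14207047,  0.79444517]), 'moment': array([-0.00713276,  0.0495629 ,  0.00674197]), 'gripper_force': 0.0, 'gripper_width': 0.0870592462886037}
top [ 0.3874779  -0.02111955  1.28124279] [ 0.12145074  0.00629495 -0.9925775 ]
side [0.51370057 0.8637277  0.84613979] [ 0.01909031 -0.78133527 -0.62381949]
```

View pics/top0.png

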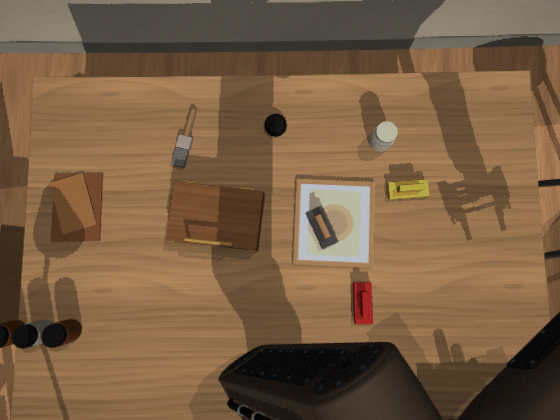

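View pics/side0.png

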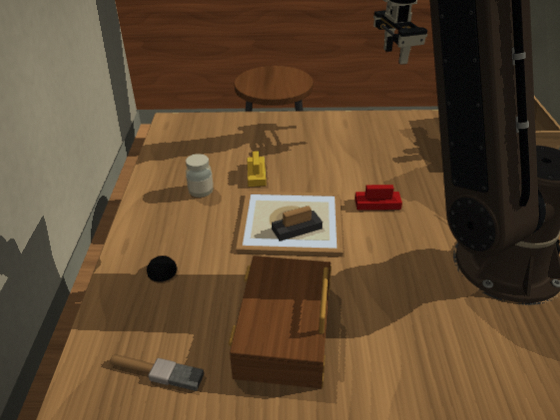

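The top view shows the case at (215,215) with its brass bar at (208,242). The dark block with the wooden grip, on the panel at (322,227), is the weight. The red block at (363,303) and the yellow one at (408,190) are decoys by colour. The side view agrees: the dark block is at (297,222). The jar is at (383,136), the loupe at (275,125) and the brush at (184,140) in the top view.

Run:
```python
from h import *
d=load('top');W=cloud(d);im=d['image']
def rect(m,name):
    p=W[m];q=(p[:,:2]*1000).astype(np.float32);print(name,len(q),np.median(p,0).round(4),cv2.minAreaRect(q),p[:,2].min().round(3),p[:,2].max().round(3))
z=W[...,2];hsv=cv2.cvtColor(im,cv2.COLOR_RGB2HSV)
def box(u0,u1,v0,v1):
    m=np.zeros(z.shape,bool);m[v0:v1,u0:u1]=1;return m
rect(box(155,275,170,260)&(z>.07)&(z<.09),'lid')
b=box(175,240,230,252)&(z>.108)
rect(b,'bar')
yb=box(175,240,230,252)&(hsv[...,0]>15)&(hsv[...,0]<30)&(hsv[...,1]>120)&(hsv[...,2]>120);rect(yb,'baryellow')
rect(box(290,380,172,270)&(z>.006)&(z<.02),'panel')
rect(box(300,345,200,255)&(z>.027)&(z<.045),'block')
rect(box(300,345,200,255)&(z>.055),'grip')
# side
d=load('side');W=cloud(d);z=W[...,2];hsv=cv2.cvtColor(d['image'],cv2.COLOR_RGB2HSV)
rect(box(225,340,250,365)&(z>.074)&(z<.088),'lid side')
rect(box(310,335,260,340)&(z>.108),'bar side')
rect(box(265,330,200,245)&(z>.06),'grip side')
rect(box(265,330,200,245)&(z>.027)&(z<.04),'block side')
a=cv2.resize(load('top')['image'][160:330,150:440],None,fx=2.7,fy=2.7,interpolation=cv2.INTER_CUBIC)
cv2.imwrite('pics/crop.png',a[...,::-1])
```

```text
lid 5296 [0.5162 0.183  0.0814] ((516.9303588867188, 185.0252685546875), (253.804931640625, 173.42420959472656), 83.19647979736328) 0.07 0.089
bar 188 [0.4399 0.1929 0.125 ] ((439.58447265625, 192.8168487548828), (129.0314178466797, 9.890803337097168), 82.97411346435547) 0.111 0.133
baryellow 157 [nan nan nan] ((431.3035583496094, 228.31143188476562), (168.86976623535156, 27.6868896484375), 82.71633911132812) nan nan
panel 6062 [ 0.497  -0.1643  0.0131] ((503.256103515625, -153.20594787597656), (262.4706115722656, 281.4408874511719), 88.4821548461914) 0.006 0.02
block 529 [ 0.4799 -0.113   0.0367] ((481.54656982421875, -114.40601348876953), (114.72457885742188, 50.55514907836914), 23.36160659790039) 0.028 0.044
grip 174 [ 0.4805 -0.1147  0.0701] ((481.4271545410156, -114.28790283203125), (69.64269256591797, 18.190420150756836), 23.407012939453125) 0.056 0.076
lid side 8450 [0.517  0.2098 0.0812] ((515.8499755859375, 185.19944763183594), (252.88311767578125, 171.94284057617188), 82.85527038574219) 0.074 0.088
bar side 300 [0.4398 0.2071 0.1245] ((438.514892578125, 195.78109741210938), (129.2128448486328, 9.836689949035645), 82.78146362304688) 0.108 0.131
grip side 218 [ 0.4805 -0.1077  0.0685] ((480.24493408203125, -111.70700073242188), (70.26309204101562, 23.563926696777344), 25.26868438720703) 0.06 0.073
block side 523 [ 0.4831 -0.0984  0.0353] ((480.06463623046875, -109.7679672241211), (116.60502624511719, 54.09296798706055), 22.40398406982422) 0.027 0.04
```

View pics/crop.png

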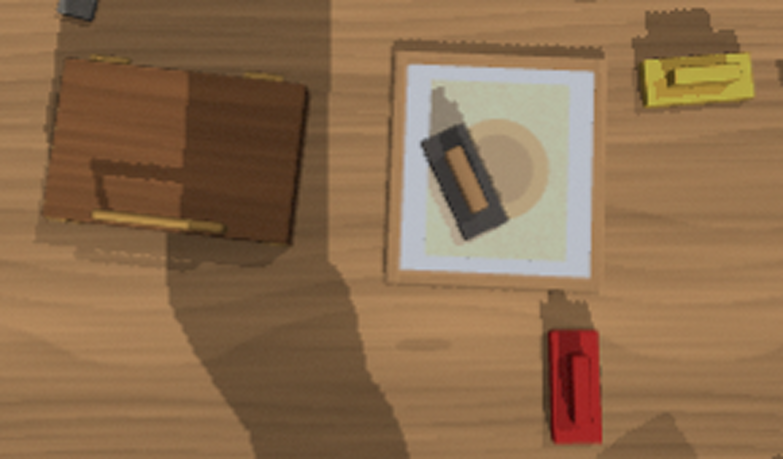

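The crop confirms it: the dark block with the wooden grip at crop (465,180) lies on the panel, and its 115x50 size and 70 mm top height match. The case is yawed −7°. The bar is at about (0.4405, 0.194, 0.1205) and the hinge at about (0.596, 0.175). I'll go to a point above the bar first.

Emit:
apply_moves:
  targets:
    - {"dp": [0.275, 0.302, 0.011], "yaw": 68}
    - {"dp": [0.275, 0.302, 0.011], "yaw": 68}
    - {"dp": [0.275, 0.302, 0.011], "yaw": 68}
    - {"dp": [0.275, 0.302, 0.011], "yaw": 68}
    - {"dp": [0.275, 0.302, 0.011], "yaw": 68}
    - {"dp": [0.275, 0.302, 0.011], "yaw": 68}
    - {"dp": [0.275, 0.302, 0.011], "yaw": 68}
    - {"dp": [0.275, 0.302, 0.011], "yaw": 68}
    - {"dp": [0.275, 0.302, 0.011], "yaw": 68}
    - {"dp": [0.275, 0.302, 0.011], "yaw": 68}
    - {"dp": [0.315, 0.55, -0.02], "yaw": 68}
    - {"dp": [0.315, 0.55, -0.02], "yaw": 68}
    - {"dp": [0.315, 0.55, -0.02], "yaw": 68}
    - {"dp": [0.315, 0.55, -0.02], "yaw": 68}
    - {"dp": [0.315, 0.55, -0.02], "yaw": 68}
    - {"dp": [0.315, 0.55, -0.02], "yaw": 68}
    - {"dp": [0.315, 0.55, -0.02], "yaw": 68}
    - {"dp": [0.315, 0.55, -0.02], "yaw": 68}
  grip: 0.1

```text
time_s: 1.6
tcp_pos: [0.4904, -0.0995, 0.2281]
eef_rot: [180.0, 0.0, -96.7]
contact_force: [0.1, -0.8, 0.1]
gripper_width: 0.0396
gripper_force: 0.0
```

Emit:
apply_moves:
  targets:
    - {"dp": [-0.0495, 0.296, -0.049], "yaw": 0}
    - {"dp": [-0.0495, 0.296, -0.049], "yaw": 0}
    - {"dp": [-0.0495, 0.296, -0.049], "yaw": 0}
    - {"dp": [-0.0495, 0.296, -0.049], "yaw": 0}
    - {"dp": [-0.0495, 0.296, -0.049], "yaw": 0}
    - {"dp": [-0.0495, 0.296, -0.049], "yaw": 0}
    - {"dp": [-0.0495, 0.296, -0.049], "yaw": 0}
    - {"dp": [-0.0495, 0.296, -0.049], "yaw": 0}
    - {"dp": [-0.0495, 0.296, -0.049], "yaw": 0}
    - {"dp": [-0.0495, 0.296, -0.049], "yaw": 0}
    - {"dp": [-0.0495, 0.296, -0.049], "yaw": 0}

```text
time_s: 2.52
tcp_pos: [0.4411, 0.193, 0.1795]
eef_rot: [180.0, -0.0, -97.0]
contact_force: [0.1, -0.5, -0.4]
gripper_width: 0.0395
gripper_force: 0.0
```

Run:
```python
from h import *
s=get_state();print({k:np.round(s[k],4) for k in('time_s','joints','tcp_pos','eef_rot','contact_force','gripper_width')})
d=cap('side');cv2.imwrite('pics/side1.png',d['image'][...,::-1])
```

```text
{'time_s': np.float64(2.5167), 'joints': array([ 4.71124e+01,  5.65170e+00, -2.87472e+01,  4.10000e-03,
       -5.56320e+01, -5.41123e+01]), 'tcp_pos': array([0.4411, 0.193 , 0.1795]), 'eef_rot': array([ 1.799846e+02, -2.700000e-02, -9.699760e+01]), 'contact_force': array([ 0.0553, -0.4501, -0.394 ]), 'gripper_width': np.float64(0.0395)}
```

View pics/side1.png

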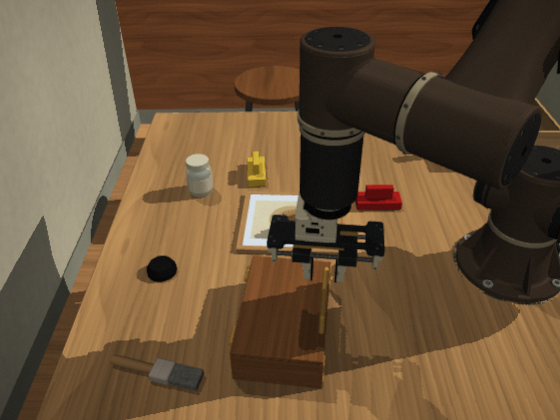

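The side view shows the fingers, tips at about (322,278), straddling the bar line at (325,295) from above. I'll go down and pinch.

Emit:
apply_moves:
  targets:
    - {"dp": [-0.001, 0.001, -0.03], "yaw": 0}
    - {"dp": [-0.001, 0.001, -0.045], "yaw": 0}
    - {"dp": [-0.001, 0.001, -0.057], "yaw": 0}
    - {"dp": [-0.001, 0.001, -0.057], "yaw": 0}

```text
time_s: 2.9
tcp_pos: [0.439, 0.1928, 0.1206]
eef_rot: [179.9, -0.2, -97.1]
contact_force: [0.5, -0.1, 0.1]
gripper_width: 0.0394
gripper_force: 0.0
```

Emit:
apply_moves:
  targets:
    - {"dp": [0, 0, 0], "yaw": 0}
    - {"dp": [0, 0, 0], "yaw": 0}
    - {"dp": [0, 0, 0], "yaw": 0}
    - {"dp": [0, 0, 0], "yaw": 0}
    - {"dp": [0, 0, 0], "yaw": 0}
    - {"dp": [0, 0, 0], "yaw": 0}
  grip: 1
  squeeze: 12

```text
time_s: 3.4
tcp_pos: [0.4386, 0.1954, 0.1231]
eef_rot: [179.9, 0.0, -97.0]
contact_force: [-10.3, 3.6, 8.2]
gripper_width: 0.0093
gripper_force: 12.0
```

Run:
```python
import numpy as np
a0=np.arctan2(50,157);R=np.hypot(157,50)/1000
c=np.array([np.cos(np.radians(7)),-np.sin(np.radians(7))])
for t in np.arange(.1,1.76,.1).tolist()+[1.73]:
    d=R*(np.cos(a0)-np.cos(a0+t));z=R*(np.sin(a0+t)-np.sin(a0));print(round(t,2),(d*c).round(3),z.round(3))
```

```text
0.1 [ 0.006 -0.001] 0.015
0.2 [ 0.013 -0.002] 0.03
0.3 [ 0.022 -0.003] 0.044
0.4 [ 0.032 -0.004] 0.057
0.5 [ 0.043 -0.005] 0.069
0.6 [ 0.055 -0.007] 0.08
0.7 [ 0.069 -0.008] 0.089
0.8 [ 0.083 -0.01 ] 0.097
0.9 [ 0.098 -0.012] 0.104
1.0 [ 0.113 -0.014] 0.109
1.1 [ 0.129 -0.016] 0.113
1.2 [ 0.146 -0.018] 0.114
1.3 [ 0.162 -0.02 ] 0.115
1.4 [ 0.178 -0.022] 0.113
1.5 [ 0.194 -0.024] 0.11
1.6 [ 0.21  -0.026] 0.105
1.7 [ 0.225 -0.028] 0.099
1.73 [ 0.23  -0.028] 0.097
```

Emit:
apply_moves:
  targets:
    - {"dp": [-0.001, 0, 0], "yaw": 0}
    - {"dp": [-0.002, 0, 0], "yaw": 0}
    - {"dp": [-0.002, 0, 0], "yaw": 0}

```text
time_s: 3.65
tcp_pos: [0.4384, 0.1955, 0.1231]
eef_rot: [-179.9, 0.0, -96.9]
contact_force: [2.2, 0.2, 2.4]
gripper_width: 0.0095
gripper_force: 12.0
```

Emit:
apply_moves:
  targets:
    - {"dp": [0.003, 0, 0.007], "yaw": 0}
    - {"dp": [0.006, -0.001, 0.015], "yaw": 0}
    - {"dp": [0.0095, -0.0015, 0.0225], "yaw": 0}
    - {"dp": [0.013, -0.002, 0.03], "yaw": 0}
    - {"dp": [0.0175, -0.0025, 0.037], "yaw": 0}
    - {"dp": [0.022, -0.003, 0.044], "yaw": 0}
    - {"dp": [0.027, -0.0035, 0.0505], "yaw": 0}
    - {"dp": [0.032, -0.004, 0.057], "yaw": 0}
    - {"dp": [0.0375, -0.0045, 0.063], "yaw": 0}
    - {"dp": [0.043, -0.005, 0.069], "yaw": 0}
    - {"dp": [0.049, -0.006, 0.0745], "yaw": 0}
    - {"dp": [0.055, -0.007, 0.08], "yaw": 0}
    - {"dp": [0.055, -0.007, 0.08], "yaw": 0}

```text
time_s: 4.73
tcp_pos: [0.4931, 0.1885, 0.205]
eef_rot: [180.0, 0.1, -96.9]
contact_force: [-12.5, 5.5, 13.2]
gripper_width: 0.0094
gripper_force: 12.0
```

Emit:
apply_moves:
  targets:
    - {"dp": [-0.002, 0, 0.0025], "yaw": 0}
    - {"dp": [0.0055, -0.0005, 0.007], "yaw": 0}
    - {"dp": [0.0125, -0.001, 0.0115], "yaw": 0}
    - {"dp": [0.0195, -0.002, 0.016], "yaw": 0}
    - {"dp": [0.0265, -0.003, 0.0195], "yaw": 0}
    - {"dp": [0.034, -0.004, 0.0235], "yaw": 0}
    - {"dp": [0.042, -0.005, 0.027], "yaw": 0}
    - {"dp": [0.0495, -0.006, 0.0295], "yaw": 0}
    - {"dp": [0.057, -0.007, 0.032], "yaw": 0}
    - {"dp": [0.065, -0.008, 0.034], "yaw": 0}
    - {"dp": [0.073, -0.009, 0.036], "yaw": 0}
    - {"dp": [0.073, -0.009, 0.036], "yaw": 0}

```text
time_s: 5.73
tcp_pos: [0.5675, 0.1787, 0.2389]
eef_rot: [-180.0, -0.0, -97.0]
contact_force: [-1.9, 0.2, 5.9]
gripper_width: 0.0094
gripper_force: 12.0
```

Emit:
apply_moves:
  targets:
    - {"dp": [0.0085, -0.001, 0.0015], "yaw": 0}
    - {"dp": [0.017, -0.002, 0.002], "yaw": 0}
    - {"dp": [0.025, -0.003, 0.0025], "yaw": 0}
    - {"dp": [0.0335, -0.004, 0.0025], "yaw": 0}
    - {"dp": [0.0415, -0.005, 0.002], "yaw": 0}
    - {"dp": [0.05, -0.006, 0.001], "yaw": 0}
    - {"dp": [0.058, -0.007, -0.0005], "yaw": 0}
    - {"dp": [0.066, -0.008, -0.002], "yaw": 0}
    - {"dp": [0.074, -0.009, -0.0045], "yaw": 0}
    - {"dp": [0.082, -0.01, -0.007], "yaw": 0}
    - {"dp": [0.09, -0.011, -0.0105], "yaw": 0}
    - {"dp": [0.098, -0.012, -0.0135], "yaw": 0}
    - {"dp": [0.102, -0.0125, -0.0155], "yaw": 0}
    - {"dp": [0.102, -0.0125, -0.0155], "yaw": 0}

```text
time_s: 6.9
tcp_pos: [0.6689, 0.1664, 0.2222]
eef_rot: [-180.0, -0.0, -97.0]
contact_force: [1.4, -3.2, 0.4]
gripper_width: 0.0089
gripper_force: 12.0
```

Run:
```python
from h import *
d=cap('side');cv2.imwrite('pics/side2.png',d['image'][...,::-1])
W=cloud(d);hsv=cv2.cvtColor(d['image'],cv2.COLOR_RGB2HSV)
# lid side edge angle: points in case frame
B=np.array([.4384,.1955]);c=np.array([.9925,-.1219]);H=B+.157*c;n=np.array([.1219,.9925])
P=W.reshape(-1,3);x=(P[:,:2]-H)@c;y=(P[:,:2]-H)@n;z=P[:,2]-.0705
m=(abs(y)<.13)&(z>.03)&(z<.15)&(x>-.06)&(x<.05);q=np.c_[x[m],y[m],z[m]];print(len(q))
for k in np.arange(.03,.15,.02):
    s=q[(q[:,2]>k)&(q[:,2]<k+.02)];print(k.round(2),len(s),np.percentile(s[:,0],[5,50,95]).round(4) if len(s) else'')
```

```text
2652
0.03 445 [0.0052 0.007  0.0107]
0.05 462 [0.0086 0.0103 0.0142]
0.07 472 [0.0118 0.0136 0.0178]
0.09 431 [0.0151 0.0172 0.0218]
0.11 413 [0.0187 0.0205 0.0251]
0.13 429 [0.022  0.0239 0.0297]
```

View pics/side2.png

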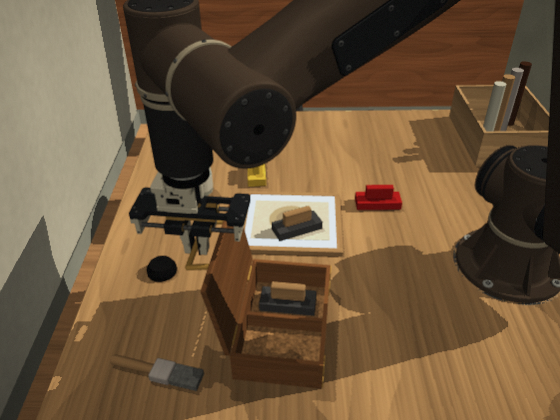

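The lid leans back at (228,295), with a face slope of about 9.6° past upright (about 1.74 rad). The stored weight is at (288,295) in the right-hand bay, so the empty bay is the far-left one at (283,345). I'll open the fingers slightly and lift away.

Emit:
apply_moves:
  targets:
    - {"dp": [0, 0, 0], "yaw": 0}
    - {"dp": [0, 0, 0], "yaw": 0}
    - {"dp": [0, 0, 0], "yaw": 0}
    - {"dp": [0, 0, 0], "yaw": 0}
    - {"dp": [0, 0, 0.015], "yaw": 0}
    - {"dp": [0, 0, 0.04], "yaw": 0}
    - {"dp": [0, 0, 0.07], "yaw": 0}
    - {"dp": [0, 0, 0.1], "yaw": 0}
    - {"dp": [0, 0, 0.1], "yaw": 0}
  grip: 0.59

```text
time_s: 7.7
tcp_pos: [0.6699, 0.1674, 0.3309]
eef_rot: [-179.4, 0.3, -96.9]
contact_force: [1.0, -0.9, 1.1]
gripper_width: 0.018
gripper_force: 0.0
```

Run:
```python
from h import *
B=np.array([.4384,.1955]);c=np.array([.9925,-.1219]);H=B+.157*c;n=np.array([.1219,.9925])
d=cap('side');W=cloud(d)
P=W.reshape(-1,3);x=(P[:,:2]-H)@c;y=(P[:,:2]-H)@n;z=P[:,2]-.0705
m=(abs(y)<.13)&(z>.03)&(z<.15)&(x>-.06)&(x<.05)
p=np.polyfit(z[m],x[m],1);print('lid',np.pi/2+np.arctan(p[0]))
# rims of case, in case frame (centre = H-.0825c)
C=H-.0825*c;print('C',C,'bay',C+.0605*n)
xc=(P[:,:2]-C)@c;yc=(P[:,:2]-C)@n;Z=P[:,2]
m=(Z>.062)&(Z<.078)&(abs(xc)<.12)&(abs(yc)<.16);q=np.c_[xc[m],yc[m]]
print('rim',np.percentile(q,[1,99],axis=0))
m=(Z>.037)&(Z<.047)&(abs(xc)<.06)&(abs(yc)<.03);print('partition y',np.median(yc[m]),m.sum())
m=(Z<.015)&(Z>.003)&(abs(xc)<.07)&(yc>.01)&(yc<.12);print('floor z',np.median(Z[m]),np.percentile(yc[m],[1,99]),np.percentile(xc[m],[1,99]))
m=(Z>.056)&(abs(xc)<.06)&(yc<-.02)&(yc>-.11)&(Z<.075);print('stored grip',np.median(xc[m]),np.median(yc[m]))
```

```text
lid 1.751943629870784
C [0.51234125 0.18641845] bay [0.5197162 0.2464647]
rim [[-0.08248516 -0.12524805]
 [ 0.08401683  0.12475792]]
partition y 0.0004968345466973457 322
floor z 0.01033649655451631 [0.01052887 0.07067812] [-0.06868308  0.06869785]
stored grip -0.0006750768402808375 -0.05542830130555413
```

The lid is on its stop at 1.75 rad, and the rim, partition and stored grip match the case frame to about 2 mm. The bay centre is at (0.520, 0.2465). Next is the weight.

Emit:
apply_moves:
  targets:
    - {"dp": [-0.1865, -0.2795, 0], "yaw": -59.6}
    - {"dp": [-0.1865, -0.2795, 0], "yaw": -59.6}
    - {"dp": [-0.1865, -0.2795, 0], "yaw": -59.6}
    - {"dp": [-0.1865, -0.2795, 0], "yaw": -59.6}
    - {"dp": [-0.1865, -0.2795, 0], "yaw": -59.6}
    - {"dp": [-0.1865, -0.2795, 0], "yaw": -59.6}
    - {"dp": [-0.1865, -0.2795, -0.05], "yaw": -59.6}
    - {"dp": [-0.1865, -0.2795, -0.1], "yaw": -59.6}
    - {"dp": [-0.1865, -0.2795, -0.13], "yaw": -59.6}
    - {"dp": [-0.1865, -0.2795, -0.16], "yaw": -59.6}
    - {"dp": [-0.1865, -0.2795, -0.19], "yaw": -59.6}
    - {"dp": [-0.1865, -0.2795, -0.2], "yaw": -59.6}
    - {"dp": [-0.1865, -0.2795, -0.2], "yaw": -59.6}
    - {"dp": [-0.1865, -0.2795, -0.2], "yaw": -59.6}
  grip: -0.1

```text
time_s: 8.92
tcp_pos: [0.4808, -0.1129, 0.1226]
eef_rot: [180.0, -0.1, -156.5]
contact_force: [0.2, -0.1, 0.9]
gripper_width: 0.048
gripper_force: 0.0
```

Run:
```python
from h import *
s=get_state();print(s['tcp_pos'],s['eef_rot'])
d=cap('side');cv2.imwrite('pics/side3.png',cv2.resize(d['image'][130:290,180:400],None,fx=3,fy=3)[...,::-1])
```

```text
[ 0.48078192 -0.11288847  0.12258553] [ 1.79976535e+02 -1.42479107e-01 -1.56527523e+02]
```

View pics/side3.png

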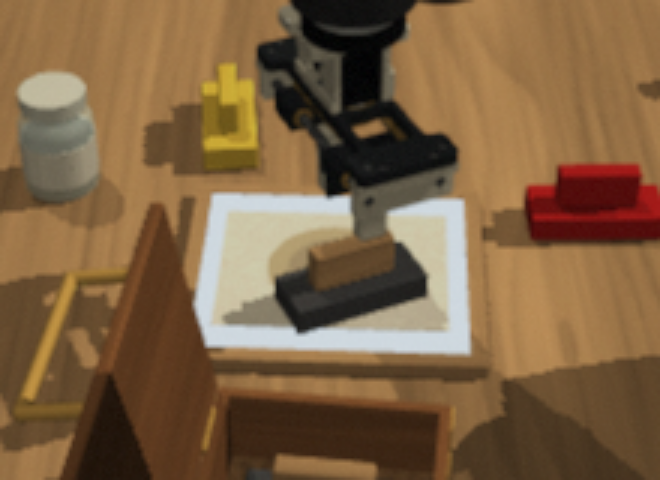

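The crop shows the lid standing open by itself. The gripper is above the dark weight's wooden grip at crop (350,260), with its jaws lined up across it. I'll go down and pinch.

Emit:
apply_moves:
  targets:
    - {"dp": [0, 0, -0.025], "yaw": 0}
    - {"dp": [0, 0, -0.045], "yaw": 0}
    - {"dp": [0, 0, -0.06], "yaw": 0}
    - {"dp": [0, 0, -0.06], "yaw": 0}
    - {"dp": [0, 0, -0.06], "yaw": 0}

```text
time_s: 9.38
tcp_pos: [0.4826, -0.1125, 0.0645]
eef_rot: [-180.0, 0.1, -156.5]
contact_force: [-0.3, 0.1, -0.5]
gripper_width: 0.0483
gripper_force: 0.0
```

Emit:
apply_moves:
  targets:
    - {"dp": [0, 0, 0], "yaw": 0}
    - {"dp": [0, 0, 0], "yaw": 0}
    - {"dp": [0, 0, 0], "yaw": 0}
    - {"dp": [0, 0, 0], "yaw": 0}
    - {"dp": [0, 0, 0], "yaw": 0}
    - {"dp": [0, 0, 0], "yaw": 0}
  grip: 1
  squeeze: 40

```text
time_s: 9.88
tcp_pos: [0.4816, -0.1128, 0.0635]
eef_rot: [-180.0, 0.0, -156.5]
contact_force: [-0.6, 0.5, 3.8]
gripper_width: 0.0176
gripper_force: 40.0
```

Emit:
apply_moves:
  targets:
    - {"dp": [0, 0, 0.01], "yaw": 0}
    - {"dp": [0, 0, 0.03], "yaw": 0}
    - {"dp": [0, 0, 0.06], "yaw": 0}
    - {"dp": [0, 0, 0.09], "yaw": 0}
    - {"dp": [0, 0, 0.12], "yaw": 0}
    - {"dp": [0, 0, 0.12], "yaw": 0}

```text
time_s: 10.38
tcp_pos: [0.4838, -0.1129, 0.1882]
eef_rot: [-179.8, 0.4, -156.5]
contact_force: [1.7, 1.0, -5.7]
gripper_width: 0.018
gripper_force: 40.0
```

Emit:
apply_moves:
  targets:
    - {"dp": [0.002, 0.02, 0], "yaw": -3}
    - {"dp": [0.005, 0.05, 0], "yaw": -6}
    - {"dp": [0.009, 0.08, 0], "yaw": -9}
    - {"dp": [0.013, 0.11, 0], "yaw": -12}
    - {"dp": [0.017, 0.14, 0], "yaw": -15}
    - {"dp": [0.02, 0.17, 0], "yaw": -18}
    - {"dp": [0.023, 0.2, 0], "yaw": -21}
    - {"dp": [0.026, 0.23, 0], "yaw": -24}
    - {"dp": [0.029, 0.26, 0], "yaw": -27}
    - {"dp": [0.032, 0.29, 0], "yaw": -30.4}
    - {"dp": [0.035, 0.32, 0], "yaw": -30.4}
    - {"dp": [0.037, 0.345, 0], "yaw": -30.4}
    - {"dp": [0.039, 0.3595, 0], "yaw": -30.4}
    - {"dp": [0.039, 0.3595, 0], "yaw": -30.4}
    - {"dp": [0.039, 0.3595, 0], "yaw": -30.4}

```text
time_s: 11.63
tcp_pos: [0.5194, 0.2467, 0.1814]
eef_rot: [-179.9, -0.1, 173.1]
contact_force: [-0.3, -1.1, -6.1]
gripper_width: 0.0174
gripper_force: 40.0
```

Run:
```python
from h import *
s=get_state();print(s['tcp_pos'],s['eef_rot'],s['contact_force'])
d=cap('side');cv2.imwrite('pics/side4.png',cv2.resize(d['image'][200:400,180:380],None,fx=3,fy=3)[...,::-1])
```

```text
[0.51942573 0.24671874 0.1813607 ] [-1.79881906e+02 -1.36367214e-01  1.73105684e+02] [-0.30514297 -1.05743053 -6.10452198]
```

View pics/side4.png

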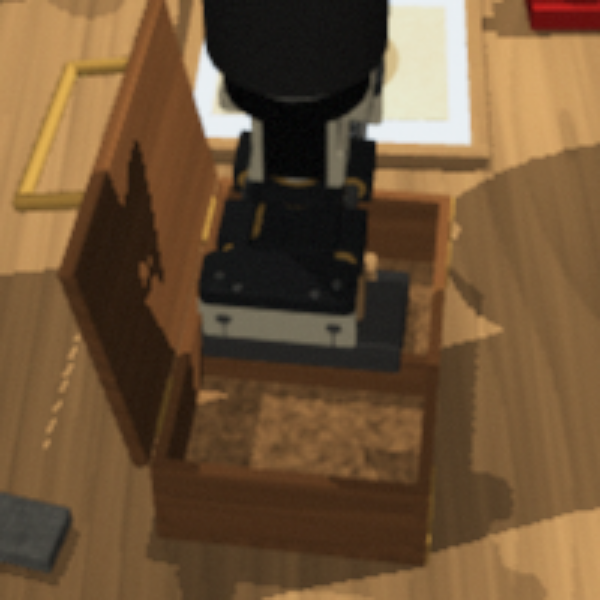

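The weight hangs level and lengthwise over the empty bay, clear of the lid at crop (190,330). I'll lower it.

Emit:
apply_moves:
  targets:
    - {"dp": [0, 0, -0.01], "yaw": 0}
    - {"dp": [0, 0, -0.03], "yaw": 0}
    - {"dp": [0, 0, -0.05], "yaw": 0}
    - {"dp": [0, 0, -0.07], "yaw": 0}
    - {"dp": [0, 0, -0.09], "yaw": 0}
    - {"dp": [0, 0, -0.105], "yaw": 0}
    - {"dp": [0, 0, -0.114], "yaw": 0}
    - {"dp": [0, 0, -0.117], "yaw": 0}
    - {"dp": [0, 0, -0.119], "yaw": 0}
    - {"dp": [0, 0, -0.121], "yaw": 0}
    - {"dp": [0, 0, -0.1225], "yaw": 0}
    - {"dp": [0, 0, -0.124], "yaw": 0}
    - {"dp": [0, 0, -0.124], "yaw": 0}
    - {"dp": [0, 0, -0.124], "yaw": 0}

```text
time_s: 12.85
tcp_pos: [0.5206, 0.247, 0.0596]
eef_rot: [180.0, 0.0, 173.1]
contact_force: [0.5, 0.4, -5.1]
gripper_width: 0.0177
gripper_force: 40.0
```

Force is still −5 N, so the weight is barely touching or still hanging. I'll ease it down a little more.

Emit:
apply_moves:
  targets:
    - {"dp": [0, 0, -0.0005], "yaw": 0}
    - {"dp": [0, 0, -0.001], "yaw": 0}
    - {"dp": [0, 0, -0.0015], "yaw": 0}
    - {"dp": [0, 0, -0.002], "yaw": 0}
    - {"dp": [0, 0, -0.002], "yaw": 0}
    - {"dp": [0, 0, -0.002], "yaw": 0}

```text
time_s: 13.35
tcp_pos: [0.5206, 0.247, 0.0595]
eef_rot: [179.9, 0.1, 173.1]
contact_force: [-7.3, -1.0, 16.2]
gripper_width: 0.0177
gripper_force: 40.0
```

Emit:
apply_moves:
  targets:
    - {"dp": [0, 0, 0.001], "yaw": 0}
    - {"dp": [0, 0, 0.001], "yaw": 0}
  squeeze: 10

```text
time_s: 13.52
tcp_pos: [0.5207, 0.247, 0.0595]
eef_rot: [179.9, 0.1, 173.1]
contact_force: [-5.3, -1.1, 9.5]
gripper_width: 0.018
gripper_force: 10.0
```

Emit:
apply_moves:
  targets:
    - {"dp": [0, 0, 0], "yaw": 0}
    - {"dp": [0, 0, 0], "yaw": 0}
    - {"dp": [0, 0, 0], "yaw": 0}
    - {"dp": [0, 0, 0], "yaw": 0}
    - {"dp": [0, 0, 0], "yaw": 0}
    - {"dp": [0, 0, 0.02], "yaw": 0}
    - {"dp": [0, 0, 0.05], "yaw": 0}
    - {"dp": [0, 0, 0.08], "yaw": 0}
    - {"dp": [0, 0, 0.11], "yaw": 0}
    - {"dp": [0, 0, 0.14], "yaw": 0}
    - {"dp": [0, 0, 0.17], "yaw": 0}
    - {"dp": [0, 0, 0.18], "yaw": 0}
    - {"dp": [0, 0, 0.18], "yaw": 0}
    - {"dp": [0, 0, 0.18], "yaw": 0}
  grip: 0.2

```text
time_s: 14.68
tcp_pos: [0.5203, 0.2468, 0.2382]
eef_rot: [179.9, 0.0, 173.0]
contact_force: [-0.8, 0.3, -1.2]
gripper_width: 0.0349
gripper_force: 0.0
```

Run:
```python
from h import *
print(get_state()['tcp_pos'])
B=np.array([.4384,.1955]);c=np.array([.9925,-.1219]);n=np.array([.1219,.9925]);C=B+(.157-.0825)*c
d=cap('side');W=cloud(d);P=W.reshape(-1,3);x=(P[:,:2]-C)@c;y=(P[:,:2]-C)@n;Z=P[:,2]
m=(abs(y)<.13)&(Z>.1)&(Z<.215)&(x>.03)&(x<.135);p=np.polyfit(Z[m],x[m],1);print('lid',np.pi/2+np.arctan(p[0]))
for s in(1,-1):
    m=(Z>.06)&(Z<.072)&(abs(x)<.06)&(abs(y-.06*s)<.045);q=np.c_[x[m],y[m]]
    print('grip',s,m.sum(),np.median(Z[m]),cv2.minAreaRect((q*1000).astype(np.float32)))
    m=(Z>.027)&(Z<.036)&(abs(x)<.07)&(abs(y-.06*s)<.05);A=np.c_[x[m],y[m],np.ones(m.sum())];print('top',np.median(Z[m]),np.linalg.lstsq(A,Z[m],rcond=None)[0])
cv2.imwrite('pics/side5.png',cv2.resize(d['image'][200:400,180:380],None,fx=3,fy=3)[...,::-1])
```

```text
[0.52031827 0.24681755 0.23822261]
lid 1.7509171808570456
grip 1 364 0.06672198982458516 ((-1.1467361450195312, 61.45988464355469), (69.63628387451172, 21.704315185546875), 1.9532138109207153)
top 0.03328364574618194 [ 0.00018405 -0.00105676  0.03325593]
grip -1 89 0.06430234407030666 ((-2.991455078125, -59.15196990966797), (64.21502685546875, 20.3238525390625), 0.27518877387046814)
top 0.03185998448076052 [-0.00258873 -0.00766143  0.03145872]
```

View pics/side5.png

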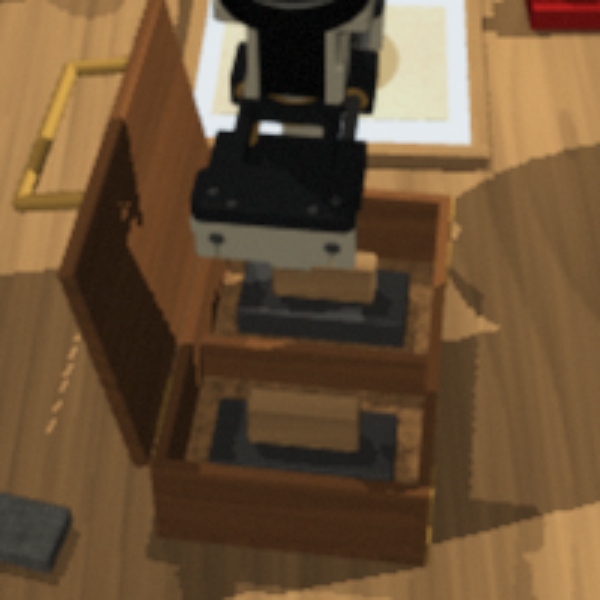

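The weight lies flat in the empty bay at crop (305,435), centred within about 2 mm, turned about 2° and level. The lid is at 1.75 rad, the stored weight hasn't moved, and the gripper is clear.

```bash
python3 -c "
from plant import r
print(r.close_job())"
```

```text
the job is handed in; nothing more can be done
None
```

The lid rests open on its stop at about 1.75 rad, the weight lies flat and lengthwise in the empty bay within about 2 mm of its centre, and the job was handed in at about 15 s; no verdict came back.

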